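Take the red paint bottle from the packed crate and clamp it in the shaker

ROBOT

A 7-joint arm with a two-finger parallel gripper is mounted at the origin on the work surface. World frame = base frame: x ahead of the robot, y to its left, z up, the work surface at z = 0. Lengths are in mm, angles in rad, forces in N, time in s.
With the tool pointing down it reaches from about 375 to 925 mm from the base axis. Payload 3.1 kg.
Tool frame: the origin (TCP) lies between the finger pads; the fingertips stand 22 mm ahead of it and the grasp point (between the pads) lies 3 mm ahead of it; z points along the fingers, y is the line along which they close (so a half turn about z gives the same grasp; the last joint's range is limited). The gripper opens to 85 mm and grips with 20 to 120 N. Pads are 22 mm wide; open, the fingers measure 114 mm over their backs; the gripper's body (76 mm by 85 mm) begins 54 mm behind the grasp point. The pads swing forward as they close: fully open they stand 13 mm farther back than shut.
Start: joints at [1.202, 0.383, 0.044, 1.598, -0.018, 1.161, -0.05], TCP at [173.896, -626.31, 253.269] pointing down, gripper open.
Joint ranges: [-2.61, 2.61], [-0.41, 2.15], [-1.48, 1.57], [0, 2.5], [-1.57, 4.71], [0.05, 1.97], [-2.85, 2.85]. Speed limits (rad/s): [2.79, 2.79, 3.14, 3.14, 3.14, 3.14, 3.14].

INTERFACE

Orientations are given as a unit quaternion [x, y, z, w].
In Python, from rig import bot gives the robot as it stands.
- The arm moves only by the tool jog_arm, never from a script. Its argument "rows" is a list of rows, each a list of 3 entries, a list of its own where there are three numbers: the shift along the tool's x, y, z in m, then the turn, a rotation vector about the tool's x, y, z in degrees, then the finger opening in m, from 0 to 0.0854. A call has 1 to 8 rows; each row shifts and turns the commanded pose from where the row before left it, along the tool's axes as they then stand; what a row does not reach is not made up. A row lasts 1/8 s, in which the tool goes at most 62.5 mm and 10.7 degrees, less where a joint would pass 70% of its speed; a pose out of reach is approached as far as the arm can. A call with a gripper value outside its range is refused whole. The fingers move at their own pace and stop on an object; "force" is the grip in N (left out, the last holds). Time passes only in rows, so rows that do not move let the fingers close. It gives the time, the measured TCP pose, the force, the opening and the grip force at its end, in the units of the state.
- bot.observe(): the state, without advancing time (a new reading comes with each control period).
- bot.get_image(name): name is "scene" or "top" or "wrist"; returns the picture (384x512x3 uint8, blue, green, red); there is no depth.
- bot.get_calibration(name): a dict with "mtx" (3x3 intrinsics, pixels), "origin" and "orientation" of the camera in the world; the wrist camera has in their place "hand_eye" (4x4, takes a point from camera to tool coordinates, whose origin is the TCP and whose axes are the flange's). Camera axes: x right, y down, z forward; pixel columns grow to the right and rows downward; lengths in mm; the calibration is good to about 2 mm. A picture is of the moment at which its call begins: read the wrist's pose just before it. get_calibration takes no time and is no camera call.
- bot.close_job(): hands the job in; it is judged then, once.
The state is a dict: "clock": time; "q": joint angles; "qvel": joint speeds; "effort": joint torques, N m; "ee_pos": TCP position; "eef_rot": TCP orientation; "force": force on the tool from outside, world axes, zero at the start; "torque": the same for the moment, N m; "finger_gap": finger opening in mm; "finger_force": force on a finger pad.
Only numpy, scipy, OpenCV 4.12 (cv2) and the standard library are available. Lean on these libraries where they do the work, as an engineer would, in place of code of your own. Each camera call takes 0.05 s, during which the arm holds its last target. There are 200 camera calls.

TASK

Lift the red-capped paint bottle straight up out of the tightly packed crate, stand it gently upright on the shaker's table in front of the V-block and let go of it. Then swing the orange clamp handle over and down past its dead point to its stop, so that the pad holds the bottle upright against the V-block. Leave all the other bottles standing in their places in the crate, and do not disturb the spray can and the spanner.

Things in the scene. Friction and masses are not known exactly. Their poses are not given: they have to be found in the camera images.
- target_center (a point): Centre (62 mm above its underside) of the red-capped paint bottle, 0.13-0.25 kg; own z up. 124 mm tall: round body 52 mm in diameter up to 80 mm, sloping shoulder to 88 mm, then a firm red cap, 28 mm in diameter, from 88 to 124 mm, to grip it by. The only red cap and red label band. Starts in one of the two middle places of the crate, with neighbours touching on four sides.
- crate: Blue crate fixed to the bench, 170 x 223 mm (its x, y), walls 6 mm thick, 60 mm high; origin at the centre of its underside, inner floor 6 mm up. Twelve equal bottles stand in it, 3 along x by 4 along y, 52.6 mm apart, tops 130 mm above the bench. Gaps between caps: 24 mm along rows, 46 mm along the diagonals (45 degrees to the crate's x and y).
- nest (a point): Point on the shaker's aluminium table, 40 mm above the bench, under the centre of a bottle that touches both faces of the V-block; axes as the shaker's. The V-block (two dark plates at 45 degrees, 60 mm tall) opens to -y. The open pad's face is 41 to 47 mm from here, to -y: stand the bottle 0 to 10 mm from here to -y (5 mm is comfortable); the closing pad slides it home.
- shaker: Grey bench shaker fixed to the bench, 180 x 225 mm (its x, y), origin at the centre of its underside, z up; aluminium table top 40 mm above the bench. V-block at its +y end, toggle clamp at its -y end, clamp axis along y through x = 0.
- pivot (a point): Hinge axis of the clamp handle (along the shaker's x), 90 mm above the bench, 110 mm from the nest towards -y.
- handle (a joint): Angle of the orange clamp handle, rad. 0: upright, open; it starts at 0 to 0.25. Grows as the top swings away from the V-block (to the shaker's -y) and down; level at pi/2. The pad meets a seated bottle at about 0.85; dead point 1.5, end stop 1.66. Released below about 1.25 it springs back to about 0.9; past the dead point it stays. Resistance at the grip up to about 3 N.
- handle_grip (a point): Point on the handle's centre line 80 mm from the hinge axis. The orange grip is a round bar, 16 mm in diameter, from 40 to 100 mm (its end) from the axis. Own z points along the handle away from the hinge; own y is the side to push on to close it (towards the V-block when upright, upwards when level).
- pad: Black rubber clamp pad, 32 mm wide, 24 mm tall, centred 22 mm above the shaker's table; origin at the centre of its face, which looks to the shaker's +y. Driven by the handle, 26 mm of stroke; spring-backed: presses the bottle with about 10 to 20 N when closed.
- spray_center (a point): Centre of a bystander yellow spray can, 52 mm in diameter, 155 mm tall, standing on the bench, 0.3 kg.
- spanner: Bystander steel spanner, 180 mm long along its x, lying flat on the bench.
- b0_center (a point): Centre, half-way up, of another paint bottle in the crate; same shape and size as the red-capped one, cap and band of another colour.
- b1_center (a point): Centre, half-way up, of another paint bottle in the crate; same shape and size as the red-capped one, cap and band of another colour.
- b2_center (a point): Centre, half-way up, of another paint bottle in the crate; same shape and size as the red-capped one, cap and band of another colour.
- b3_center (a point): Centre, half-way up, of another paint bottle in the crate; same shape and size as the red-capped one, cap and band of another colour.
- b4_center (a point): Centre, half-way up, of another paint bottle in the crate; same shape and size as the red-capped one, cap and band of another colour.
- b5_center (a point): Centre, half-way up, of another paint bottle in the crate; same shape and size as the red-capped one, cap and band of another colour.
- b6_center (a point): Centre, half-way up, of another paint bottle in the crate; same shape and size as the red-capped one, cap and band of another colour.
- b7_center (a point): Centre, half-way up, of another paint bottle in the crate; same shape and size as the red-capped one, cap and band of another colour.
- b8_center (a point): Centre, half-way up, of another paint bottle in the crate; same shape and size as the red-capped one, cap and band of another colour.
- b9_center (a point): Centre, half-way up, of another paint bottle in the crate; same shape and size as the red-capped one, cap and band of another colour.
- b10_center (a point): Centre, half-way up, of another paint bottle in the crate; same shape and size as the red-capped one, cap and band of another colour.
Not all that is in view belongs to the job. What is shaped like the part that bears b3_center but purple is not meant.

How it is judged:
By the outcome, as a careful person would: the job done as asked, in the order asked, and still so for the second after the job is handed in, with the robot touching nothing.
It also fails if it takes over 56 s, if anything falls off the work surface, if the arm or the gripper's body presses on something with over 40 N, if the wrist force passes 120 N, or if a joint passes its speed limit or range.

## Working session

There is one attempt and no reset: what is moved stays moved. The work goes in short steps, Python scripts to look and compute and a tool call to move; the robot and the scene stay as the last step left them, time stands still between calls to the robot, and variables do not carry over. Pictures are saved under pics/ and viewed, at most 10 in all, crops included, and the job is handed in when it is done.

Besides the shell and the picture viewer there is one more tool, called after "Emit:" as a command line: name --argument value ..., lists and objects as JSON in quotes. jog_arm: Moves the arm, as the interface text tells. Its arguments: {"type":"object","properties":{"rows":{"type":"array"},"force":{"type":"number"}},"required":["rows"]}

```bash
mkdir -p pics; ls
python3 - <<'E'
from rig import bot
import cv2,numpy as np
s=bot.observe();print(s)
a=bot.get_image("scene");b=bot.get_image("top")
cv2.imwrite("pics/scene0.png",a);cv2.imwrite("pics/top0.png",b)
for n in("scene","top","wrist"):print(n,bot.get_calibration(n))
E
```

```text
pics
{'clock': 0.0, 'q': array([ 1.20218107,  0.38385531,  0.04382363,  1.59961431, -0.01787577,
        1.16120067, -0.04990324]), 'qvel': array([ 1.74815319e-04, -2.09264866e-05,  5.78365320e-04, -1.18810230e-04,
        5.44259092e-04, -1.93703322e-03,  3.99985066e-04]), 'effort': array([-2.97999686e-04, -4.33454561e+01,  1.02459982e+00, -2.49515337e+01,
        1.06230512e-02,  1.11408319e-02, -4.83088769e-06]), 'ee_pos': array([ 173.63938476, -625.43808309,  251.85513089]), 'eef_rot': array([ 9.90839072e-01,  1.35041220e-01, -2.61967276e-04, -1.31694085e-03]), 'force': array([ 0.73988999, -0.04829121, -0.37772882]), 'torque': array([ 0.01752947,  0.02921996, -0.02978354]), 'finger_force': 0.0, 'finger_gap': 85.5752870830757}
scene {'mtx': array([[440.49777641,   0.        , 258.13242138],
       [  0.        , 440.49777641, 191.3151278 ],
       [  0.        ,   0.        ,   1.        ]]), 'origin': array([ 872.98372108,  632.22149662, 1157.18892855]), 'orientation': array([ 0.2520602 ,  0.92939106, -0.25830785, -0.07729788])}
top {'mtx': array([[392.7309534 ,   0.        , 251.9346328 ],
       [  0.        , 392.7309534 , 192.09370133],
       [  0.        ,   0.        ,   1.        ]]), 'origin': array([ 475.66222674,   94.07987668, 1032.74015441]), 'orientation': array([-0.69682917,  0.71674843, -0.01276124,  0.02319382])}
wrist {'mtx': array([[343.24881541,   0.        , 256.51779364],
       [  0.        , 343.24881541, 187.30583003],
       [  0.        ,   0.        ,   1.        ]]), 'hand_eye': array([[-6.42595449e-04, -9.64871878e-01, -2.62720090e-01,
         6.57121710e+01],
       [ 9.99999225e-01, -3.39827903e-04, -1.19787019e-03,
        -1.56034140e-01],
       [ 1.06651164e-03, -2.62720656e-01,  9.64871349e-01,
        -1.20432264e+02],
       [ 0.00000000e+00,  0.00000000e+00,  0.00000000e+00,
         1.00000000e+00]])}
```

View pics/scene0.png

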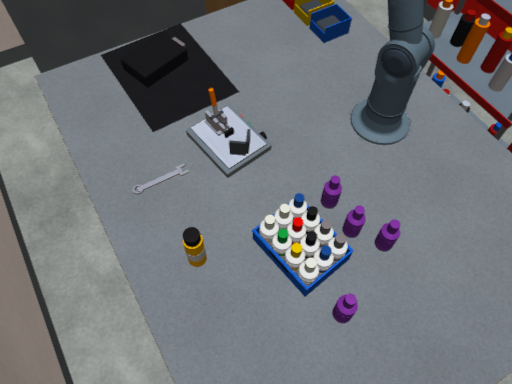

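View pics/top0.png

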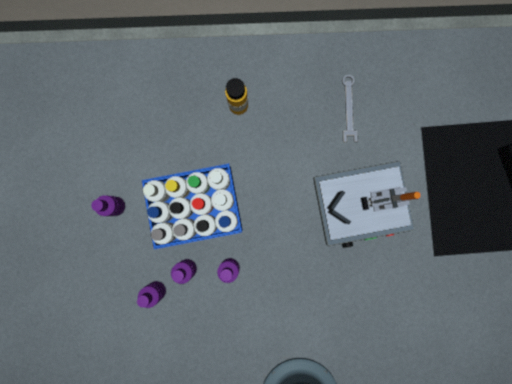

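The red cap is at top (199,204) and scene (297,224), the second of the middle row, and it is the only red cap. The purple bottles at top (107,206), (182,271), (150,294), (228,270) stand outside the crate and are not meant. The shaker is at top (362,203), with its V-block at (340,207) opening to the right and the orange handle tip at (415,196). The spray can is at (237,95) and the spanner at (350,108).

```bash
cat > h.py <<'E'
import numpy as np,cv2
from scipy.spatial.transform import Rotation as R
from rig import bot
def cam(n,s=None):
    c=bot.get_calibration(n);K=c["mtx"]
    if n!="wrist": return K,R.from_quat(c["orientation"]).as_matrix(),c["origin"]
    H=c["hand_eye"];T=R.from_quat(s["eef_rot"]).as_matrix()
    return K,T@H[:3,:3],T@H[:3,3]+s["ee_pos"]
def ray(C,p):
    K,Rm,o=C;d=Rm@np.linalg.solve(K,[p[0],p[1],1.]);return o,d/np.linalg.norm(d)
def onz(C,p,z):
    o,d=ray(C,p);return o+d*(z-o[2])/d[2]
def tri(rs):
    A=sum(np.eye(3)-np.outer(d,d) for o,d in rs);b=sum((np.eye(3)-np.outer(d,d))@o for o,d in rs)
    x=np.linalg.solve(A,b);return x,[np.linalg.norm((np.eye(3)-np.outer(d,d))@(x-o)) for o,d in rs]
def proj(C,X):
    K,Rm,o=C;u=K@(Rm.T@(np.asarray(X)-o));return u[:2]/u[2]
def blobs(im,lo,hi,roi=None,amin=15):
    m=cv2.inRange(cv2.cvtColor(im,cv2.COLOR_BGR2HSV),np.array(lo),np.array(hi))
    if roi: k=np.zeros_like(m);x0,y0,x1,y1=roi;k[y0:y1,x0:x1]=255;m&=k
    n,l,st,c=cv2.connectedComponentsWithStats(m)
    return m,l,sorted([(st[i,4],c[i].round(1),st[i,:4],i) for i in range(1,n) if st[i,4]>=amin],key=lambda t:-t[0])
E
cat > m1.py <<'E'
from h import *
S=cv2.imread("pics/scene0.png");T=cv2.imread("pics/top0.png");cs=cam("scene");ct=cam("top")
rois={"s":(180,80,360,300),"t":(135,150,430,260)}
for nm,im,k in(("s",S,"s"),("t",T,"t")):
    for cn,lo,hi in(("red",(0,150,90),(5,255,255)),("orange",(6,150,90),(16,255,255)),("crate",(105,150,60),(120,255,255))):
        m,l,b=blobs(im,lo,hi,rois[k]);print(nm,cn,[(a,c,s.tolist()) for a,c,s,i in b[:3]])
        if cn=="crate":
            m[:]=(l==b[0][3])*255
            r=cv2.minAreaRect(cv2.findNonZero(m));print(r)
            if nm=="t":
              for z in(60,):print([onz(ct,p,z).round() for p in cv2.boxPoints(r)])
# aluminium table in top
g=cv2.cvtColor(T,cv2.COLOR_BGR2HSV);print("hsv table",g[180,330],g[235,380],g[170,390],"frame",g[169,365],g[240,340])
m=cv2.inRange(g,np.array((90,0,165)),np.array((130,60,255)));k=np.zeros_like(m);k[155:250,310:415]=1;m*=k
m=cv2.morphologyEx(m,cv2.MORPH_CLOSE,np.ones((5,5)))
c=max(cv2.findContours(m,0,2)[0],key=cv2.contourArea);r=cv2.minAreaRect(c);print(r)
P=np.array([onz(ct,p,40) for p in cv2.boxPoints(r)]);print(P.round(),np.linalg.norm(np.diff(P,axis=0),axis=1))
cr=np.hstack([cv2.resize(T[150:255,305:430],None,fx=3.2,fy=3.2,interpolation=2),cv2.resize(S[80:185,180:305],None,fx=3.2,fy=3.2,interpolation=2)])
cv2.imwrite("pics/crop1.png",cr)
E
python3 m1.py
```

```text
s red [(np.int32(110), array([297.4, 223.4]), [293, 217, 10, 14])]
s orange [(np.int32(86), array([212.1,  95.9]), [208, 87, 8, 19])]
s crate [(np.int32(949), array([297.4, 264.5]), [252, 225, 101, 71]), (np.int32(81), array([325.3, 250.6]), [321, 246, 10, 10]), (np.int32(65), array([298.9, 197.5]), [295, 193, 9, 9])]
((301.52459716796875, 242.7705078125), (85.61060333251953, 66.59809875488281), 47.935672760009766)
t red [(np.int32(95), array([198. , 203.3]), [192, 199, 12, 10])]
t orange [(np.int32(105), array([410.4, 195.7]), [400, 192, 20, 8])]
t crate [(np.int32(825), array([204. , 206.4]), [142, 164, 100, 85]), (np.int32(94), array([153.1, 211.7]), [148, 207, 11, 10]), (np.int32(83), array([224.3, 221.2]), [219, 217, 11, 10])]
((191.38623046875, 205.9026336669922), (69.74602508544922, 90.04769897460938), 79.2156982421875)
[array([563., 385.,  60.]), array([599., 163.,  60.]), array([428., 135.,  60.]), array([393., 354.,  60.])]
hsv table [106  42 196] [100  45 118] [107  38 194] frame [104  58 127] [104  58 124]
((364.7858581542969, 202.74337768554688), (59.798118591308594, 81.83091735839844), 79.50852966308594)
[[ 550.  -63.   40.]
 [ 582. -267.   40.]
 [ 433. -287.   40.]
 [ 402.  -84.   40.]] [206.42642268 150.01660338 204.7900954 ]
```

View pics/crop1.png

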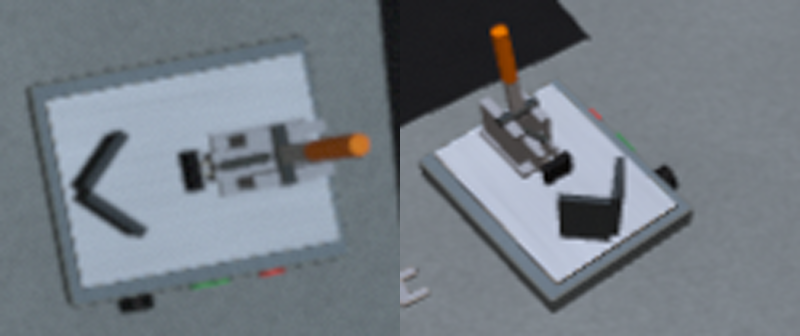

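The crop shows the V-block apex at the left, its mouth facing the clamp, the black pad, and the orange handle leaning away (top 410,196; scene 212,96). Crate and shaker yaw are both about 0.157 rad. I'll triangulate the red cap and handle, then plan the approach past the shaker.

```bash
cat >> h.py <<'E'
def plan(p,psi,tgt,psi2,grip=0.085,step=58,turn=10,nmin=1):
    p=np.array(p,float);d=np.array(tgt,float)-p;a=np.degrees(psi2-psi)
    n=max(nmin,int(np.ceil(max(np.linalg.norm(d)/step,abs(a)/turn))));rows=[]
    for k in range(n):
        c,s=np.cos(psi),np.sin(psi);M=np.array([[c,s,0],[s,-c,0],[0,0,-1]])
        rows.append([(M@(d/n)/1000).round(4).tolist(),[0,0,round(-a/n,2)],grip]);psi+=np.radians(a/n)
    print(n);print(rows)
def psi_of(s): 
    x=R.from_quat(s["eef_rot"]).as_matrix()[:,0];return np.arctan2(x[1],x[0])
E
python3 - <<'E'
from h import *
cs=cam("scene");ct=cam("top")
for n,a,b in(("red",(297.4,223.4),(198,203.3)),("handle",(212.1,95.9),(410.4,195.7))):
    x,e=tri([ray(cs,a),ray(ct,b)]);print(n,x.round(1),np.round(e,1))
yv=np.array([-.157,.988]);print("crate place",np.array([496,259])-26.3*yv)
s=bot.observe()
plan(s["ee_pos"],psi_of(s),[490,-230,300],0.943)
plan([490,-230,300],0.943,[490,-120,300],0.943)
E
```

```text
red [500.1 233.4 117.5] [0.3 0.3]
handle [ 502.5 -242.9  162.5] [0.4 0.4]
crate place [500.1291 233.0156]
9
[[[0.0456, -0.0329, -0.0053], [0, 0, np.float64(-4.28)], 0.085], [[0.048, -0.0294, -0.0053], [0, 0, np.float64(-4.28)], 0.085], [[0.05, -0.0258, -0.0053], [0, 0, np.float64(-4.28)], 0.085], [[0.0518, -0.022, -0.0053], [0, 0, np.float64(-4.28)], 0.085], [[0.0533, -0.0181, -0.0053], [0, 0, np.float64(-4.28)], 0.085], [[0.0545, -0.014, -0.0053], [0, 0, np.float64(-4.28)], 0.085], [[0.0554, -0.0099, -0.0053], [0, 0, np.float64(-4.28)], 0.085], [[0.056, -0.0058, -0.0053], [0, 0, np.float64(-4.28)], 0.085], [[0.0563, -0.0016, -0.0053], [0, 0, np.float64(-4.28)], 0.085]]
2
[[[0.0445, -0.0323, 0.0], [0, 0, np.float64(-0.0)], 0.085], [[0.0445, -0.0323, 0.0], [0, 0, np.float64(-0.0)], 0.085]]
```

Triangulation puts the red cap at (500,233,117), which matches both the crate grid and the given cap height. Moving now.

Emit:
jog_arm --rows '[[[0.046, -0.033, -0.005], [0, 0, -4.3], 0.085], [[0.048, -0.029, -0.005], [0, 0, -4.3], 0.085], [[0.05, -0.026, -0.005], [0, 0, -4.3], 0.085], [[0.052, -0.022, -0.005], [0, 0, -4.3], 0.085], [[0.053, -0.018, -0.005], [0, 0, -4.3], 0.085], [[0.055, -0.014, -0.005], [0, 0, -4.3], 0.085], [[0.055, -0.01, -0.005], [0, 0, -4.3], 0.085], [[0.056, -0.006, -0.005], [0, 0, -4.3], 0.085]]'

```text
clock: 1.1
ee_pos: [455.4, -272.7, 293.0]
eef_rot: [0.906, 0.423, -0.0, -0.0]
force: [0.4, -0.7, -0.6]
finger_gap: 84.8
finger_force: 0.0
```

Emit:
jog_arm --rows '[[[0.056, -0.002, -0.005], [0, 0, -4.3], 0.085], [[0, 0, 0], [0, 0, 0], 0.085]]'

```text
clock: 1.35
ee_pos: [492.9, -223.5, 298.6]
eef_rot: [0.887, 0.461, 0.002, -0.001]
force: [-0.4, 0.4, 0.4]
finger_gap: 85.3
finger_force: 0.0
```

```bash
cat > w.py <<'E'
from h import *
import sys,json
s=bot.observe();im=bot.get_image("wrist");n=sys.argv[1]
cv2.imwrite(f"pics/{n}.png",im);json.dump({k:np.asarray(s[k]).tolist() for k in("ee_pos","eef_rot")},open(n+".json","w"))
print(s["clock"],s["ee_pos"].round(1),psi_of(s).round(3),np.abs(s["qvel"]).max().round(3))
E
python3 w.py w1
```

```text
1.35 [ 492.9 -223.5  298.6] 0.958 0.097
```

Emit:
jog_arm --rows '[[[0.045, -0.032, 0], [0, 0, 0], 0.05], [[0.045, -0.032, 0], [0, 0, 0], 0.05], [[0, 0, 0], [0, 0, 0], 0.05]]'

```text
clock: 1.78
ee_pos: [489.6, -115.6, 298.0]
eef_rot: [0.889, 0.459, -0.0, -0.001]
force: [-0.3, -0.8, -0.9]
finger_gap: 49.7
finger_force: 0.0
```

```bash
python3 w.py w2
python3 - <<'E'
import cv2,numpy as np
cv2.imwrite("pics/w12.png",cv2.resize(np.hstack([cv2.imread("pics/w1.png"),cv2.imread("pics/w2.png")]),(800,300),interpolation=cv2.INTER_AREA))
E
```

```text
1.775 [ 489.6 -115.6  298. ] 0.953 0.089
```

View pics/w12.png

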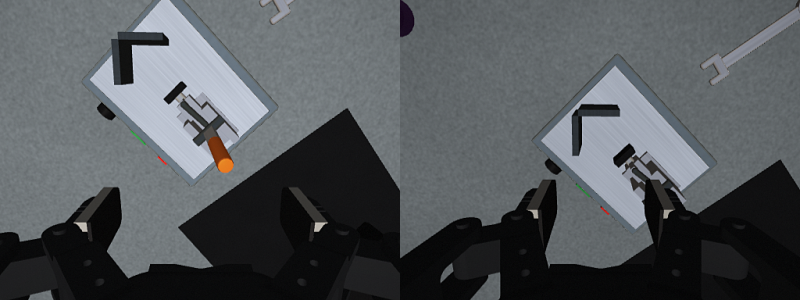

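Both wrist views show the table, the V-block (apex about (118,38) on the left and (577,110) on the right), the pad, and the handle tip (225,165 in the left view only). I'll enlarge these for accurate points.

Run:
```python
from h import *
import json
a=cv2.imread("pics/w1.png");b=cv2.imread("pics/w2.png")
# w1 crop: x 100-300,y 0-150 ; w2 crop: x 165-365, y60-210
z=lambda i,x,y:cv2.resize(i[y:y+150,x:x+200],None,fx=4,fy=4,interpolation=cv2.INTER_CUBIC)[:,:400*2]
A=z(a,120,20)[:, :];B=z(b,205,110)
cv2.imwrite("pics/c2.png",np.hstack([A[:,:400],B[:,:400]]))
C=[]
for n,im in(("w1",a),("w2",b)):
    g=cv2.cvtColor(im,cv2.COLOR_BGR2HSV);m=cv2.inRange(g,np.array((95,0,150)),np.array((130,70,255)))
    m=cv2.morphologyEx(m,cv2.MORPH_CLOSE,np.ones((25,25)));m=cv2.morphologyEx(m,cv2.MORPH_OPEN,np.ones((9,9)))
    c=max(cv2.findContours(m,0,2)[0],key=cv2.contourArea);h=cv2.convexHull(c)
    q=cv2.approxPolyDP(h,10,True)[:,0];print(n,q.tolist(),cv2.minAreaRect(c))
    cm=cam("wrist",{k:np.array(v) for k,v in json.load(open(n+".json")).items()})
    print([onz(cm,p,40).round(1).tolist() for p in q])
```

```text
w1 [[195, 0], [226, 0], [340, 137], [278, 216], [252, 225], [119, 105]] ((233.33876037597656, 111.30281829833984), (209.31536865234375, 150.66537475585938), 43.74554443359375)
[[532.6, -58.9, 40.0], [557.9, -76.7, 40.0], [579.6, -258.5, 40.0], [472.0, -295.4, 40.0], [440.6, -287.0, 40.0], [403.3, -92.5, 40.0]]
w2 [[270, 89], [390, 209], [365, 253], [305, 289], [185, 184]] ((292.53076171875, 196.21144104003906), (182.95513916015625, 133.72735595703125), 44.581787109375)
[[541.6, -65.1, 40.0], [578.5, -255.9, 40.0], [526.2, -287.2, 40.0], [440.5, -286.2, 40.0], [403.1, -94.3, 40.0]]
```

View pics/c2.png

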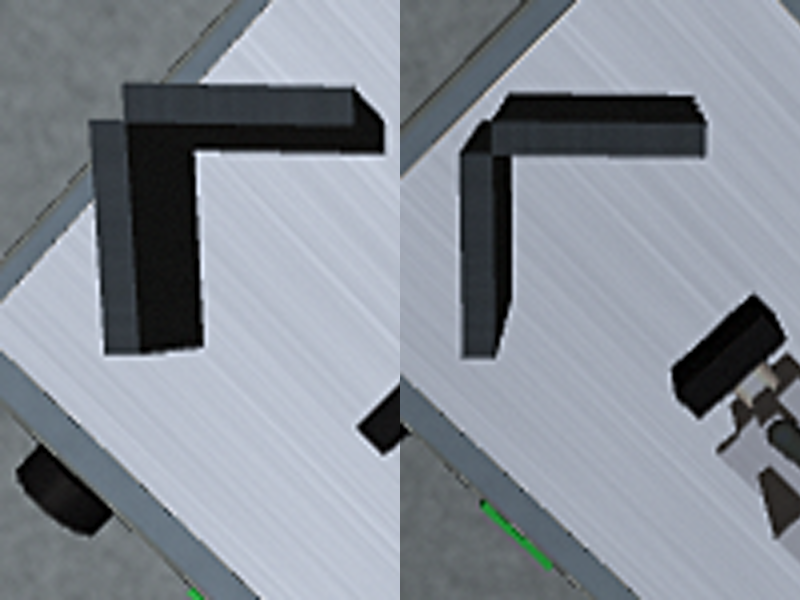

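Run:
```python
from h import *
import json
c=[cam("wrist",{k:np.array(v) for k,v in json.load(open(n+".json")).items()}) for n in("w1","w2")]
f1=lambda u,v:(120+u/4,20+v/4);f2=lambda u,v:(205+(u-400)/4,110+v/4)
P={}
for n,a,b in(("apex",(127,124),(494,156)),("endA",(353,125),(706,157)),("endB",(140,353),(494,357))):
    x,e=tri([ray(c[0],f1(*a)),ray(c[1],f2(*b))]);P[n]=x
    print(n,x.round(1),np.round(e,1),onz(c[0],f1(*a),100).round(1),onz(c[1],f2(*b),100).round(1))
print("base apex",onz(c[0],f1(195,152),40).round(1))
yaw=.157
for n in("endA","endB"):
    d=P[n]-P["apex"];print(n,np.linalg.norm(d),np.degrees(np.arctan2(d[1],d[0])))
# pad-face side top corners approx z=74 in w2; handle tip in w1
print("pad top face edge",onz(c[1],f2(672,370),74).round(1),onz(c[1],f2(755,294),74).round(1))
ys=np.array([-np.sin(yaw),np.cos(yaw)])
print("nest",P["apex"][:2]-36.8*ys)
s=bot.observe();plan(s["ee_pos"],psi_of(s),[500,233,240],0.943,0.05)
```

```text
apex [476.9 -86.3  99.5] [0.1 0.1] [476.8 -86.4 100. ] [477.  -86.3 100. ]
endA [ 517.1 -115.   100.7] [0.1 0.1] [ 516.9 -114.9  100. ] [ 517.2 -115.1  100. ]
endB [ 447.9 -125.6   99.9] [0.2 0.2] [ 448.1 -125.7  100. ] [ 447.7 -125.6  100. ]
base apex [476.9 -86.2  40. ]
endA 49.4418128232473 -35.51544202132616
endB 48.84030766008707 -126.36779365133307
pad top face edge [ 477.2 -160.9   74. ] [ 506.5 -156.3   74. ]
nest [ 482.61318359 -122.65825042]
7
[[[0.0417, -0.0281, 0.0083], [0, 0, np.float64(0.05)], 0.05], [[0.0417, -0.0281, 0.0083], [0, 0, np.float64(0.05)], 0.05], [[0.0417, -0.0281, 0.0083], [0, 0, np.float64(0.05)], 0.05], [[0.0417, -0.0282, 0.0083], [0, 0, np.float64(0.05)], 0.05], [[0.0417, -0.0282, 0.0083], [0, 0, np.float64(0.05)], 0.05], [[0.0416, -0.0282, 0.0083], [0, 0, np.float64(0.05)], 0.05], [[0.0416, -0.0283, 0.0083], [0, 0, np.float64(0.05)], 0.05]]
```

The V-block apex triangulates to z = 99.5, against an expected 100, which puts the nest at (482.7, -122.6, 40). Going over the red bottle.

Emit:
jog_arm --rows '[[[0.042, -0.028, 0.008], [0, 0, 0], 0.05], [[0.042, -0.028, 0.008], [0, 0, 0], 0.05], [[0.042, -0.028, 0.008], [0, 0, 0], 0.05], [[0.042, -0.028, 0.008], [0, 0, 0], 0.05], [[0.042, -0.028, 0.008], [0, 0, 0], 0.05], [[0.041, -0.028, 0.009], [0, 0, 0], 0.05], [[0.041, -0.029, 0.009], [0, 0, 0], 0.05], [[0, 0, 0], [0, 0, 0], 0.05]]'

```text
clock: 2.82
ee_pos: [500.4, 234.7, 239.1]
eef_rot: [0.889, 0.457, -0.001, -0.001]
force: [0.9, -1.1, -0.3]
finger_gap: 50.1
finger_force: 0.0
```

```bash
python3 w.py w3
python3 - <<'E'
from h import *
import json
im=cv2.imread("pics/w3.png");s={k:np.array(v) for k,v in json.load(open("w3.json")).items()};cm=cam("wrist",s)
for X in([500,233,130],[500,233,117]):print(proj(cm,X).round(1))
m,l,b=blobs(im,(0,130,60),(6,255,255));print([(a,c,q.tolist(),onz(cm,c,130).round(1)) for a,c,q,i in b[:3]])
cv2.imwrite("pics/w3v.png",im)
E
```

```text
2.825 [500.4 234.7 239.1] 0.95 0.066
[259.1 194.6]
[259.  189.6]
[(np.int32(1308), array([258.5, 191.9]), [239, 168, 40, 46], array([500.8, 234.8, 130. ])), (np.int32(16), array([265.4, 143.2]), [261, 142, 10, 4], array([524.2, 259.8, 130. ]))]
```

View pics/w3.png

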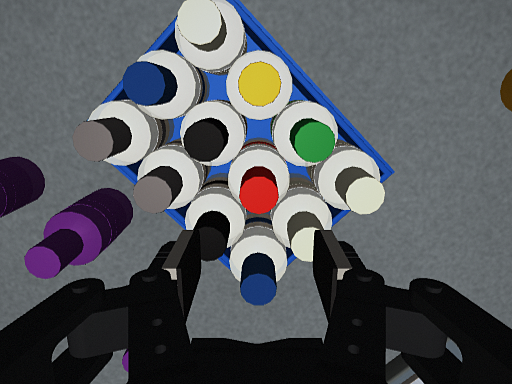

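The wrist view shows the red cap at (258,194), within a pixel of the prediction (259,195) for (500,233). The fingers straddle the cap along the free diagonal. Descending straight down.

Emit:
jog_arm --rows '[[[-0.0015, 0.0005, 0.03], [0, 0, 0], 0.05], [[0, 0, 0.04], [0, 0, 0], 0.05], [[0, 0, 0.03], [0, 0, 0], 0.05], [[0, 0, 0.019], [0, 0, 0], 0.05], [[0, 0, 0], [0, 0, 0], 0.05]]'

```text
clock: 3.5
ee_pos: [500.5, 228.1, 119.8]
eef_rot: [0.891, 0.454, -0.002, 0.0]
force: [-0.2, -0.0, 0.9]
finger_gap: 50.0
finger_force: 0.0
```

Emit:
jog_arm --rows '[[[0, 0, 0], [0, 0, 0], 0.02], [[0, 0, 0], [0, 0, 0], 0.02], [[0, 0, 0], [0, 0, 0], 0.02], [[0, 0, 0], [0, 0, 0], 0.02]]' --force 45

```text
clock: 4.0
ee_pos: [501.5, 231.5, 122.7]
eef_rot: [0.89, 0.456, 0.001, 0.0]
force: [-0.9, -0.3, 5.7]
finger_gap: 26.6
finger_force: 44.8
```

Emit:
jog_arm --rows '[[[0, 0, -0.005], [0, 0, 0], 0.02], [[0, 0, -0.015], [0, 0, 0], 0.02], [[0, 0, -0.02], [0, 0, 0], 0.02], [[0, 0, -0.02], [0, 0, 0], 0.02], [[0, 0, -0.025], [0, 0, 0], 0.02], [[0, 0, -0.025], [0, 0, 0], 0.02], [[0, 0, -0.025], [0, 0, 0], 0.02], [[0, 0, -0.025], [0, 0, 0], 0.02]]'

```text
clock: 5.0
ee_pos: [500.1, 230.8, 283.4]
eef_rot: [0.89, 0.456, 0.0, 0.0]
force: [1.1, 0.2, -1.7]
finger_gap: 26.7
finger_force: 44.7
```

Run:
```python
from h import *
s=bot.observe();print(s["clock"],s["ee_pos"],psi_of(s),s["finger_gap"],s["finger_force"],s["force"])
a=bot.get_image("scene");b=bot.get_image("top")
cv2.imwrite("pics/s4.png",np.hstack([cv2.resize(a[130:330,190:420],(460,400)),cv2.resize(b[150:310,80:250],(425,400))][:1]+[cv2.resize(b[150:310,100:236],(340,400))]))
plan(s["ee_pos"],psi_of(s),[483.5,-127.6,255],0.943,0.02,step=50)
```

```text
5.0 [500.08155465 230.82352472 283.39345054] 0.9466557291432931 26.687311862021478 44.65448319911957 [ 1.10260911  0.19685167 -1.66190604]
8
[[[-0.0376, 0.0245, 0.0035], [0, 0, np.float64(0.03)], 0.02], [[-0.0376, 0.0245, 0.0035], [0, 0, np.float64(0.03)], 0.02], [[-0.0375, 0.0245, 0.0035], [0, 0, np.float64(0.03)], 0.02], [[-0.0375, 0.0246, 0.0035], [0, 0, np.float64(0.03)], 0.02], [[-0.0375, 0.0246, 0.0035], [0, 0, np.float64(0.03)], 0.02], [[-0.0375, 0.0246, 0.0035], [0, 0, np.float64(0.03)], 0.02], [[-0.0375, 0.0246, 0.0035], [0, 0, np.float64(0.03)], 0.02], [[-0.0375, 0.0246, 0.0035], [0, 0, np.float64(0.03)], 0.02]]
```

View pics/s4.png

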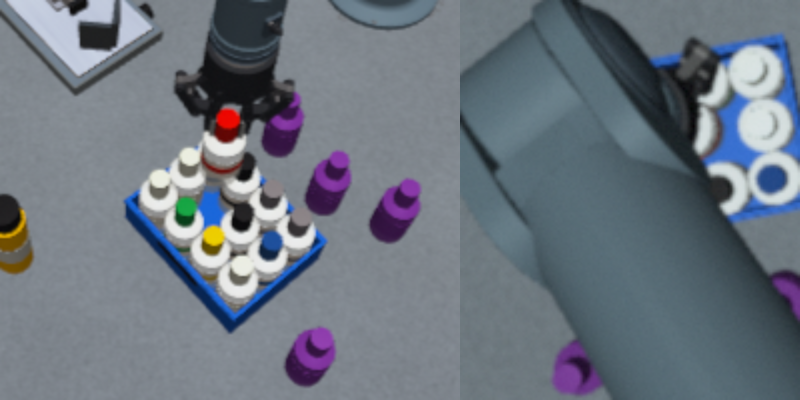

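The bottle is lifted clear (red cap at (228,122) in the crop), and its place in the crate is empty with all the neighbours standing. Carrying it to the nest.

Emit:
jog_arm --rows '[[[-0.025, 0.016, 0], [0, 0, 0], 0.02], [[-0.04, 0.026, 0], [0, 0, 0], 0.02], [[-0.045, 0.03, 0], [0, 0, 0], 0.02], [[-0.045, 0.03, 0.005], [0, 0, 0], 0.02], [[-0.045, 0.03, 0.01], [0, 0, 0], 0.02], [[-0.043, 0.027, 0.01], [0, 0, 0], 0.02], [[-0.035, 0.022, 0.01], [0, 0, 0], 0.02], [[-0.023, 0.015, 0.015], [0, 0, 0], 0.02]]'

```text
clock: 6.1
ee_pos: [482.6, -130.5, 230.7]
eef_rot: [0.891, 0.454, -0.0, 0.0]
force: [0.1, 1.1, -1.9]
finger_gap: 26.8
finger_force: 44.7
```

Emit:
jog_arm --rows '[[[0, 0, 0.025], [0, 0, 0], 0.02], [[0, 0, 0], [0, 0, 0], 0.02], [[0, 0, 0], [0, 0, 0], 0.02]]'

```text
clock: 6.48
ee_pos: [483.6, -127.1, 206.7]
eef_rot: [0.89, 0.456, -0.0, -0.0]
force: [0.5, -0.7, -1.4]
finger_gap: 27.1
finger_force: 45.3
```

```bash
cat > m5.py <<'E'
from h import *
P=[];Q=[]
s=bot.observe();print(s["clock"],s["ee_pos"].round(1),psi_of(s).round(3))
a=bot.get_image("scene");b=bot.get_image("top");w=bot.get_image("wrist");s2=bot.observe();print(s2["ee_pos"].round(1))
for n,i in(("s",a),("t",b),("w",w)):
    m,l,bl=blobs(i,(0,120,50),(6,255,255),None if n=="w" else (150,60,460,300));print(n,[(A,c,q.tolist()) for A,c,q,_ in bl[:4]])
cv2.imwrite("pics/s5.png",np.hstack([cv2.resize(a[60:210,170:310],(400,428)),cv2.resize(w,(400,300))[:,:].copy() if 0 else cv2.copyMakeBorder(cv2.resize(w,(400,300)),0,128,0,0,0)]))
plan(s2["ee_pos"],psi_of(s2),[483.5,-127.6,240],0.943,0.02,step=50)
E
python3 m5.py
```

```text
6.475 [ 483.6 -127.1  206.7] 0.947
[ 484.3 -127.2  207.3]
s [(np.int32(219), array([446.7,  71.1]), [431, 60, 29, 27]), (np.int32(126), array([235.7, 110.9]), [231, 104, 10, 15]), (np.int32(40), array([236.9, 131.8]), [229, 129, 16, 6]), (np.int32(19), array([446.5,  90.7]), [444, 89, 6, 5])]
t [(np.int32(25), array([357.3, 203.6]), [355, 201, 5, 7])]
w [(np.int32(5456), array([256.2, 264.5]), [221, 213, 72, 99]), (np.int32(292), array([253.1, 170.9]), [216, 163, 76, 26])]
1
[[[-0.0008, -0.0004, -0.0327], [0, 0, np.float64(0.27)], 0.02]]
```

View pics/s5.png

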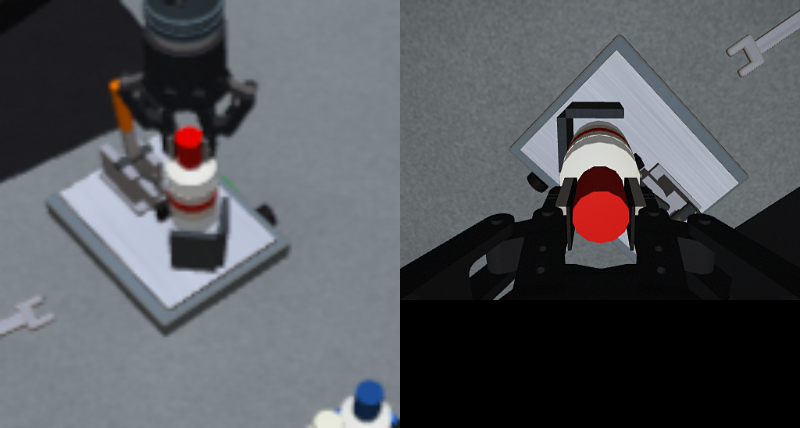

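The bottle is upright over the nest, in front of the V-block and clear of it; the handle is at (120,90) in the left crop. Lowering it and watching the force.

Emit:
jog_arm --rows '[[[0, 0, 0.015], [0, 0, 0], 0.02], [[0, 0, 0.02], [0, 0, 0], 0.02], [[0, 0, 0.01], [0, 0, 0], 0.02], [[0, 0, 0], [0, 0, 0], 0.02], [[0, 0, 0], [0, 0, 0], 0.02]]'

```text
clock: 7.25
ee_pos: [484.1, -127.9, 161.7]
eef_rot: [0.89, 0.456, 0.0, 0.0]
force: [-0.8, 0.1, -0.8]
finger_gap: 26.6
finger_force: 45.3
```

Emit:
jog_arm --rows '[[[0, 0, 0.002], [0, 0, 0], 0.02], [[0, 0, 0.001], [0, 0, 0], 0.02], [[0, 0, 0], [0, 0, 0], 0.02]]'

```text
clock: 7.62
ee_pos: [483.6, -127.9, 158.4]
eef_rot: [0.89, 0.456, 0.0, 0.0]
force: [0.4, -0.4, -0.9]
finger_gap: 26.6
finger_force: 45.3
```

Emit:
jog_arm --rows '[[[0, 0, 0.0015], [0, 0, 0], 0.02], [[0, 0, 0], [0, 0, 0], 0.02]]'

```text
clock: 7.88
ee_pos: [483.7, -127.9, 156.8]
eef_rot: [0.89, 0.456, 0.0, 0.0]
force: [0.1, 0.4, -1.3]
finger_gap: 26.7
finger_force: 45.4
```

Emit:
jog_arm --rows '[[[0, 0, 0.0015], [0, 0, 0], 0.02], [[0, 0, 0], [0, 0, 0], 0.02]]'

```text
clock: 8.12
ee_pos: [484.0, -127.8, 156.7]
eef_rot: [0.89, 0.456, -0.0, 0.0]
force: [-2.9, 1.3, 6.8]
finger_gap: 26.8
finger_force: 46.3
```

Contact: about +7 N upward. Releasing and rising.

Emit:
jog_arm --rows '[[[0, 0, 0], [0, 0, 0], 0.033], [[0, 0, 0], [0, 0, 0], 0.045], [[0, 0, 0], [0, 0, 0], 0.055], [[0, 0, 0], [0, 0, 0], 0.055], [[0, 0, -0.02], [0, 0, 0], 0.055], [[0, 0, -0.04], [0, 0, 0], 0.055], [[0, 0, -0.03], [0, 0, 0], 0.055], [[0, 0, 0], [0, 0, 0], 0.055]]'

```text
clock: 9.12
ee_pos: [485.7, -128.3, 248.1]
eef_rot: [0.89, 0.456, 0.002, 0.002]
force: [0.2, 1.0, -0.7]
finger_gap: 54.9
finger_force: 0.0
```

Run:
```python
from h import *
s=bot.observe();print(s["clock"],s["ee_pos"],psi_of(s),s["force"])
a=bot.get_image("scene");w=bot.get_image("wrist")
cs=cam("scene");cw=cam("wrist",s)
m,l,bl=blobs(a,(0,120,50),(6,255,255),(200,60,300,200));print([(A,c) for A,c,q,_ in bl])
m,l,bw=blobs(w,(0,120,50),(6,255,255));print([(A,c,q.tolist()) for A,c,q,_ in bw[:2]])
x,e=tri([ray(cs,bl[0][1]),ray(cw,bw[0][1])]);print("cap",x,e)
m,l,bo=blobs(a,(6,150,90),(16,255,255),(180,60,300,200));print("handle",[(A,c) for A,c,q,_ in bo])
cv2.imwrite("pics/s6.png",np.hstack([cv2.resize(a[60:210,170:310],(400,428)),cv2.copyMakeBorder(cv2.resize(w,(400,300)),0,128,0,0,0)]))
plan(s["ee_pos"],psi_of(s),[495.3,-201.6,235],1.728,0.0,step=50)
# path
piv=90;prev=None
for th in np.r_[.16,.3:1.7:.1,1.66]:
    y=-75*np.sin(th)+8*np.cos(th)+11;z=90+75*np.cos(th)+8*np.sin(th)+22
    print(round(th,2),round(y,1),round(z,1),None if prev is None else (round(y-prev[0],1),round(prev[1]-z,1)));prev=(y,z)
```

```text
9.125 [ 485.73563556 -128.26004974  248.07770611] 0.9461802885605959 [ 0.18260896  0.99379748 -0.69221668]
[(np.int32(100), array([236.6, 122.5]))]
[(np.int32(1722), array([252.9, 199.6]), [231, 172, 44, 53]), (np.int32(106), array([253.2, 147.6]), [228, 143, 50, 15])]
cap [ 481.34603782 -129.95618396  142.53826671] [np.float64(0.06611263516203561), np.float64(0.06611263516192786)]
handle [(np.int32(75), array([212. ,  96.8]))]
5
[[[-0.0108, 0.0101, 0.0026], [0, 0, np.float64(-8.96)], 0.0], [[-0.0122, 0.0083, 0.0026], [0, 0, np.float64(-8.96)], 0.0], [[-0.0134, 0.0063, 0.0026], [0, 0, np.float64(-8.96)], 0.0], [[-0.0142, 0.0042, 0.0026], [0, 0, np.float64(-8.96)], 0.0], [[-0.0147, 0.0019, 0.0026], [0, 0, np.float64(-8.96)], 0.0]]
0.16 6.9 187.3 None
0.3 -3.5 186.0 (np.float64(-10.5), np.float64(1.3))
0.4 -10.8 184.2 (np.float64(-7.3), np.float64(1.8))
0.5 -17.9 181.7 (np.float64(-7.1), np.float64(2.5))
0.6 -24.7 178.4 (np.float64(-6.8), np.float64(3.2))
0.7 -31.2 174.5 (np.float64(-6.5), np.float64(3.9))
0.8 -37.2 170.0 (np.float64(-6.0), np.float64(4.5))
0.9 -42.8 164.9 (np.float64(-5.5), np.float64(5.1))
1.0 -47.8 159.3 (np.float64(-5.0), np.float64(5.6))
1.1 -52.2 153.1 (np.float64(-4.4), np.float64(6.1))
1.2 -56.0 146.6 (np.float64(-3.8), np.float64(6.5))
1.3 -59.1 139.8 (np.float64(-3.1), np.float64(6.9))
1.4 -61.5 132.6 (np.float64(-2.4), np.float64(7.1))
1.5 -63.2 125.3 (np.float64(-1.7), np.float64(7.3))
1.6 -64.2 117.8 (np.float64(-1.0), np.float64(7.5))
1.66 -64.4 113.3 (np.float64(-0.2), np.float64(4.5))
```

View pics/s6.png

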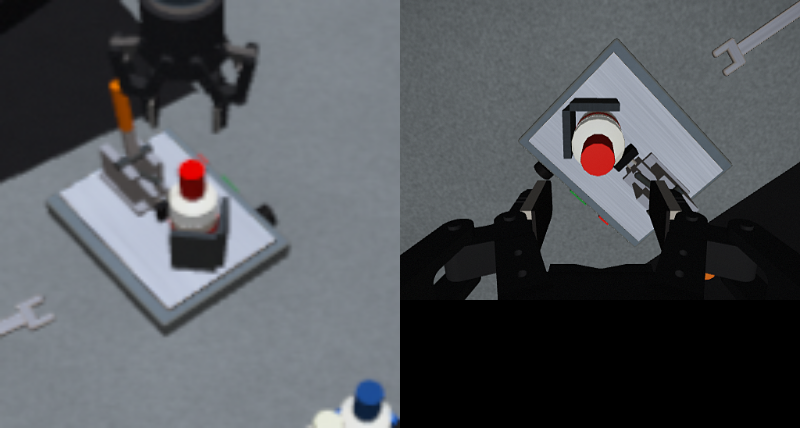

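The bottle stands free in front of the V-block, red cap at (190,165) left and (598,158) right. The handle has not moved. Now to the clamp, with fingers closed and between the bottle and the handle.

Emit:
jog_arm --rows '[[[-0.011, 0.01, 0.003], [0, 0, -9], 0], [[-0.012, 0.008, 0.003], [0, 0, -9], 0], [[-0.013, 0.006, 0.003], [0, 0, -9], 0], [[-0.014, 0.004, 0.002], [0, 0, -9], 0], [[-0.015, 0.002, 0.002], [0, 0, -9], 0], [[0, 0, 0], [0, 0, 0], 0], [[0, 0, 0], [0, 0, 0], 0]]'

```text
clock: 10.1
ee_pos: [492.0, -199.7, 231.2]
eef_rot: [0.649, 0.761, -0.0, -0.001]
force: [0.8, 0.2, 0.7]
finger_gap: -0.0
finger_force: 0.0
```

Run:
```python
from h import *
s=bot.observe();print(s["clock"],s["ee_pos"],psi_of(s),s["finger_gap"])
w=bot.get_image("wrist");cw=cam("wrist",s)
m,l,bo=blobs(w,(6,150,90),(16,255,255));print("handle",[(A,c,q.tolist()) for A,c,q,_ in bo[:3]])
if bo:print(onz(cw,bo[0][1],162))
plan(s["ee_pos"],psi_of(s),[495.3,-201.6,188],1.728,0.0)
```

```text
10.1 [ 491.97797204 -199.67034062  231.16348624] 1.7300264141234503 -0.03235676784900499
handle [(np.int32(17), array([258.5, 320.8]), [255, 320, 7, 3])]
[ 503.92383442 -271.85971283  162.        ]
1
[[[-0.0024, 0.003, 0.0432], [0, 0, np.float64(0.12)], 0.0]]
```

Emit:
jog_arm --rows '[[[-0.003, 0.0015, 0.023], [0, 0, 0], 0], [[0, 0, 0.02], [0, 0, 0], 0], [[-0.01, 0, 0], [0, 0, 0], 0], [[-0.01, 0, 0], [0, 0, 0], 0], [[0, 0, 0], [0, 0, 0], 0]]'

```text
clock: 10.78
ee_pos: [498.6, -225.1, 190.5]
eef_rot: [0.649, 0.761, 0.0, 0.001]
force: [-0.3, 1.0, 0.7]
finger_gap: -0.1
finger_force: 0.0
```

Emit:
jog_arm --rows '[[[-0.007, 0, 0.001], [0, 0, 0], 0], [[-0.007, 0, 0.001], [0, 0, 0], 0], [[-0.007, 0, 0.002], [0, 0, 0], 0], [[-0.007, 0, 0.0025], [0, 0, 0], 0], [[-0.007, 0, 0.003], [0, 0, 0], 0], [[0, 0, 0], [0, 0, 0], 0]]'

```text
clock: 11.52
ee_pos: [502.9, -258.6, 179.2]
eef_rot: [0.649, 0.761, -0.0, -0.0]
force: [0.0, -0.0, 0.9]
finger_gap: -0.3
finger_force: 0.0
```

```bash
cat > st.py <<'E'
from h import *
s=bot.observe();d=s["ee_pos"][:2]-np.array([500,-231.2]);print(s["clock"],"xs,ys",d@[.988,.157],d@[-.157,.988],"z",s["ee_pos"][2],"F",s["force"].round(1),psi_of(s))
a=bot.get_image("scene")
for n,lo,hi in(("red",(0,120,50),(5,255,255)),("or",(6,150,90),(16,255,255))):
    print(n,[(A,c,q.tolist()) for A,c,q,_ in blobs(a,lo,hi,(180,60,300,200))[2]])
E
python3 st.py
```

```text
11.525 xs,ys -1.4794629237393389 -27.531670486134466 z 179.1605418830232 F [ 0.  -0.   0.9] 1.7303306303382882
red [(np.int32(101), array([236.6, 122.4]), [233, 116, 8, 14])]
or [(np.int32(54), array([208.6,  98.3]), [203, 91, 11, 13])]
```

The handle is following (208.6,98.3). Continuing along the arc.

Emit:
jog_arm --rows '[[[-0.005, 0, 0.004], [0, 0, 0], 0], [[-0.005, 0, 0.005], [0, 0, 0], 0], [[-0.0055, 0, 0.005], [0, 0, 0], 0], [[-0.005, 0, 0.0055], [0, 0, 0], 0], [[-0.0045, 0, 0.006], [0, 0, 0], 0], [[-0.004, 0, 0.0065], [0, 0, 0], 0], [[0, 0, 0], [0, 0, 0], 0]]'

```text
clock: 12.45
ee_pos: [508.0, -286.7, 147.2]
eef_rot: [0.648, 0.761, 0.0, -0.0]
force: [-0.3, -0.4, 1.5]
finger_gap: 0.0
finger_force: 0.8
```

```bash
python3 st.py
```

```text
12.45 xs,ys -0.7796708133283801 -56.13479850301017 z 147.2428936882018 F [-0.3 -0.4  1.5] 1.7311570465201491
red [(np.int32(100), array([237.5, 123.3]), [234, 117, 8, 14])]
or [(np.int32(54), array([204.9,  99.2]), [198, 93, 13, 12])]
```

The pad is pushing the bottle home (cap moved about 1 px towards the V-block). Finishing over the dead point to the stop.

Emit:
jog_arm --rows '[[[-0.003, 0, 0.007], [0, 0, 0], 0], [[-0.0025, 0, 0.007], [0, 0, 0], 0], [[-0.0015, 0, 0.0075], [0, 0, 0], 0], [[-0.001, 0, 0.0075], [0, 0, 0], 0], [[0, 0, 0.003], [0, 0, 0], 0], [[0, 0, 0], [0, 0, 0], 0]]'

```text
clock: 13.25
ee_pos: [509.0, -293.9, 115.4]
eef_rot: [0.648, 0.762, -0.0, -0.0]
force: [-0.1, 0.5, 0.1]
finger_gap: 0.3
finger_force: 0.0
```

Emit:
jog_arm --rows '[[[0, 0, 0.002], [0, 0, 0], 0], [[0, 0, 0], [0, 0, 0], 0]]'

```text
clock: 13.5
ee_pos: [509.7, -294.1, 114.7]
eef_rot: [0.648, 0.762, -0.0, 0.0]
force: [-2.3, 0.1, 4.6]
finger_gap: -0.2
finger_force: 2.3
```

Emit:
jog_arm --rows '[[[0, 0, 0.002], [0, 0, 0], 0], [[0, 0, 0], [0, 0, 0], 0]]'

```text
clock: 13.75
ee_pos: [509.8, -294.1, 114.3]
eef_rot: [0.648, 0.762, -0.0, 0.0]
force: [-5.0, 2.2, 13.4]
finger_gap: 0.4
finger_force: 6.3
```

Emit:
jog_arm --rows '[[[0, 0, -0.02], [0, 0, 0], 0], [[0, 0, -0.05], [0, 0, 0], 0], [[0, 0, -0.06], [0, 0, 0], 0], [[-0.05, 0, -0.02], [0, 0, 0], 0], [[-0.06, 0, 0], [0, 0, 0], 0], [[-0.05, 0, 0], [0, 0, 0], 0], [[0, 0, 0], [0, 0, 0], 0]]'

```text
clock: 14.62
ee_pos: [532.6, -458.7, 261.3]
eef_rot: [0.651, 0.759, -0.001, 0.001]
force: [-0.9, -0.0, 0.1]
finger_gap: 0.1
finger_force: 0.0
```

```bash
python3 st.py
python3 - <<'E'
from h import *
a=bot.get_image("scene");b=bot.get_image("top")
cv2.imwrite("pics/end.png",np.vstack([np.hstack([cv2.resize(a[60:210,170:310],(400,428)),cv2.resize(a[170:310,160:300],(400,428))]),cv2.resize(b[60:260,60:460],(800,400))[228:]]) if 0 else np.hstack([cv2.resize(a[70:310,170:400],(400,417)),cv2.resize(b[130:270,300:434],(400,417))]))
E
```

```text
14.625 xs,ys -3.546860127845822 -229.9059795991258 z 261.30092049465145 F [-0.9 -0.   0.1] 1.723216705144154
red [(np.int32(101), array([237.5, 123.2]), [234, 117, 8, 14])]
or [(np.int32(74), array([202.7, 101.9]), [197, 97, 13, 11])]
```

View pics/end.png

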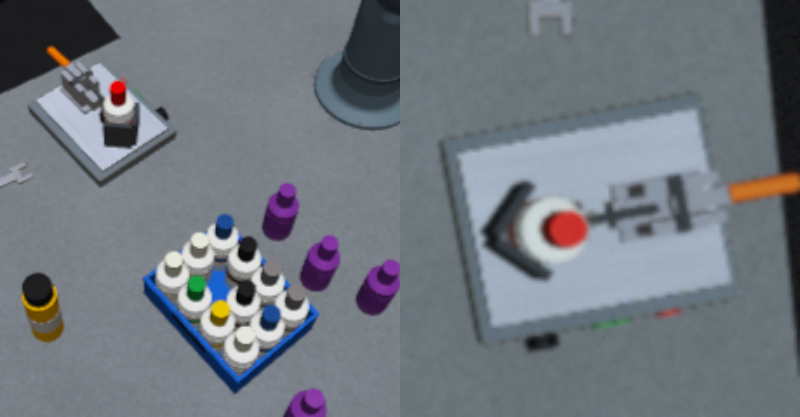

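The final view shows the handle level at its stop, the bottle held upright against the V-block by the pad, and the other eleven bottles, the spray can and the spanner in their places. Handing in.

```bash
python3 -c "
from rig import bot
print(bot.close_job())"
```

```text
the job is handed in; nothing more can be done
None
```

The job is handed in at about 15 s of the 56 s allowed: the red-capped bottle is clamped upright against the V-block with the handle at its stop, and the last pictures show the other bottles, spray can and spanner in place; no verdict was returned.

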